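Level the coin balance's sprung shelf

TASK

Switch on the coin balance by pressing its green button fully down and letting it come up again. Then grip the orange levelling knob, push it down until the sprung shelf stands firmly on its levelling foot, and turn it until the bubble is centred between the two black lines of the vial. Finish still gripping the knob and pressing the shelf down on its foot with the bubble centred, and leave the album, coin tube and coin tray where they are.

Things in the scene. Friction and masses are not known exactly. Their poses are not given: they have to be found in the camera images.
- plinth: dark steel base plate, 170 x 340 x 12 mm, fixed on the desk; origin at the centre of its underside, y along its long side, z up. It carries an aluminium shelf (shelf), on which stand a white coin balance (its housing's top 78 mm above the desk), the vial and the knob.
- shelf (a joint): tilt of the shelf in rad, 0 level, + knob end high. The shelf, a plate 160 x 300 x 10 mm, its top 50 mm above the desk, is hinged along the plinth's x axis at plinth y = -130 mm, height 45 mm. A spring lifts its free (+y) end to a stop at 0.02 (5 mm high at the knob); pushing the knob down lowers it until its foot meets the pad.
- power_top (a point): centre of the top of the balance's green round push button, 26 mm across, standing in a grey round housing of 42 mm; about 100 mm above the desk; pressed straight down, travel 6 mm, about 1.2 N to start and 4 N fully down, springs back up. The shelf does not sink under it.
- power (a joint): travel of the green button in m: 0 up, 0.006 fully down; counted as pressed above 0.0045 and as released below 0.0015
- knob_top (a point): centre of the top of the knob's orange grip bar, on the knob's axis (plinth x = 0, y = +110 mm), about 88 mm above the desk when the shelf is level, 93 lifted. The bar is 46 mm long (this point's x axis), 12 mm thick (its y axis: squeeze it along this), 32 mm high, and stands on a black disc 56 mm across, 5 mm thick, that turns with it. Nothing else on the shelf within 60 mm of the axis.
- knob: the whole knob (orange bar and black disc); its origin lies on the axis at the shelf's top face, 38 mm below the top of the bar; x along the bar, z up along the axis
- knob_turn (a joint): turn of the knob in rad, clockwise from above positive, range -1.6 to 1.6, friction 0.06 N m, stays where left. Clockwise screws the foot out 2.5 mm per rad: the pressed shelf's knob end rises as much and the bubble moves 15 mm per rad towards +. Starts between -1.0 and -0.85; level lies between -0.4 and 0.4, differs each time, only the bubble tells. Needs 0.45 to 1.4 rad clockwise: one grasp.
- foot: steel levelling foot under the knob, a rod of 12 mm with a ball of 16 mm at its end, reaching down through the shelf; origin on the knob's axis at half the shelf's thickness
- pad: brass pad, 34 mm across, 10 mm thick, on the plinth below the foot; its top is 22 mm above the desk give or take 1 mm; origin at the centre of its top. To seat the foot on it the knob goes down 5 to 10 mm from its lifted place, against 5 N at first and 7 to 12 N (more, the lower) when the foot meets the pad; from there it is rigid. Keep pressing with 13 to 16 N.
- vial_mid (a point): middle of the spirit level's vial, on its top: a green tube 84 mm long, 16 mm across, along the plinth's y axis on the shelf's near edge in a black holder, at plinth x = -56, y = -15 mm, 69 mm above the desk. Two black lines ring it 13 mm either side of this point. The bubble is a whitish blob 20 mm long.
- bubble (a joint): place of the bubble's middle along the vial in m: 0 centred, + towards the knob's (plinth +y) end, 1.45 m per rad of the shelf's tilt: it runs to the high end. At about +0.029 while the shelf is lifted. Centred means within 0.0035.
- album: bystander, loose: closed dark green coin album lying flat, 160 x 110 x 14 mm, origin at the centre of its underside
- coin_tube: bystander, loose: upright amber coin tube with blue cap, 36 mm across, 66 mm high, origin at the centre of its underside
- coin_tray: bystander, loose: low black open tray with coins, 90 x 130 x 22 mm, origin at the centre of its underside

How it is judged:
By the outcome, as a careful person would: the job done as asked, in the order asked, and still so for the second after the job is handed in, while the arm keeps its last pose, push and grip.
It also fails if it takes over 61 s, if anything falls off the work surface, if the arm or the gripper's body presses on something with over 40 N, if the wrist force passes 120 N, or if a joint passes its speed limit or range.

ROBOT

A 7-joint arm with a two-finger parallel gripper is mounted at the origin on the work surface. World frame = base frame: x ahead of the robot, y to its left, z up, the work surface at z = 0. Lengths are in m, angles in degrees, forces in N, time in s.
With the tool pointing down it reaches from about 0.4 to 0.925 m from the base axis. Payload 5.6 kg.
Tool frame: the origin (TCP) lies on the mounting face of the last link; the fingertips stand manip.tip_extent ahead of it and the grasp point (between the pads) lies 155 mm ahead of it (manip.tip_extent is the distance from the TCP to the fingertips, in m); y points along the fingers, z is the direction in which the jaws open and shut, and the axes are right-handed (so a half turn about y gives the same grasp; the last joint's range is limited). The gripper opens to 85 mm and grips with 20 to 120 N. Pads are 22 mm wide; open, the fingers measure 114 mm over their backs; the gripper's body (76 mm by 85 mm) begins 54 mm behind the grasp point. The pads swing forward as they close: fully open they stand 13 mm farther back than shut.
Start: joints at [-71.047, 26.786, -0.665, 91.828, 0.344, 61.387, -3.226], TCP at [0.237, 0.605, 0.405] pointing down, gripper open.
Joint ranges: [-144.91, 144.91], [-17.63, 115.5], [-89.93, 88.59], [15.96, 139.68], [-74.01, 254.01], [8.47, 105.57], [-167.45, 167.45]. Speed limits (degrees/s): [147.25, 147.25, 180, 180, 180, 180, 180].

INTERFACE

Orientations are given as a 3x3 rotation matrix whose columns are the frame's x, y, z axes.
In Python, from rig import manip gives the robot as it stands. The module is installed in compiled form; this text tells all that it offers.
- The arm moves only by the tool carry_out, never from a script. Its argument "targets" is a list of rows, each a list of 3 entries, a list of its own where there are three numbers: the shift along the tool's x, y, z in mm, then the turn about the tool's y in units of 10 degrees (1.0 is 10 degrees), then the opening, from -1 (shut) to 1 (fully open). In form: [[[dx, dy, dz], twist, claw], ...]. A call has 1 to 8 rows; each row is the pose to reach, as a shift and turn from the pose commanded when the call began, along the tool's axes at that moment; what a row does not reach only later rows make up. A row lasts 1/8 s, in which the tool goes at most 62.5 mm and 10.7 degrees, less where a joint would pass 70% of its speed; a pose out of reach is approached as far as the arm can. A call with a gripper value outside its range is refused whole. The fingers move at their own pace and stop on an object; "squeeze" is the grip in N (left out, the last holds). Time passes only in rows, so rows that repeat a pose let the fingers close. It gives the time, the measured TCP pose, the force and the opening at its end, in the units of the state.
- manip.get_state(): the state, without advancing time (a new reading comes with each control period).
- manip.capture(name): name is "side" or "top" or "wrist"; returns the picture (480x640x3 uint8, red, green, blue); there is no depth.
- manip.camera_params(name): a dict with "mtx" (3x3 intrinsics, pixels), "eye" and "orientation" of the camera in the world. Camera axes: x right, y up, looking along -z (the intrinsics and any distortion apply to the point x, -y, -z); pixel columns grow to the right and rows downward; lengths in m; the calibration is good to about 2 mm. The wrist camera is an equidistant fisheye: a pixel r from the principal point sees the ray r / f radians off the axis. A picture is of the moment at which its call begins: read the wrist's pose just before it. camera_params takes no time and is no camera call; for the wrist camera it gives the pose at the moment of the call.
- manip.finish_job(): hands the job in, once; it reports no verdict.
The state is a dict: "clock": time; "joint_positions": joint angles; "joint_velocities": joint speeds; "joint_torque": joint torques, N m; "ee_pos": TCP position; "ee_rot": TCP orientation; "contact_force": force on the tool from outside, world axes, zero at the start; "ft_torque": the same for the moment, N m; "opening": finger opening in m.
Only numpy, scipy, OpenCV 4.12 (cv2) and the standard library are available. Lean on these libraries where they do the work, as an engineer would, in place of code of your own. Each camera call takes 0.05 s, during which the arm holds its last target. There are 200 camera calls.

## Working session

There is one attempt and no reset: what is moved stays moved. The work goes in short steps, Python scripts to look and compute and a tool call to move; the robot and the scene stay as the last step left them, time stands still between calls to the robot, and variables do not carry over. Pictures are saved under pics/ and viewed, about 8 in all and at most 12, crops included, and the job is handed in when it is done.

Besides the shell and the picture viewer there is one more tool, called after "Call:" in YAML: its name, and indented under it one key for each argument. carry_out: Moves the arm, as the interface text tells. Its arguments: {"type":"object","properties":{"targets":{"type":"array","items":{"type":"array"}},"squeeze":{"type":"number"}},"required":["targets"]}

```bash
mkdir -p pics; cat > h.py <<'E'
import numpy as np, cv2
from rig import manip
np.set_printoptions(precision=4,suppress=True)
def ray(c,u,v):
    K=np.array(c["mtx"]);R=np.array(c["orientation"])
    x=(u-K[0,2])/K[0,0];y=(v-K[1,2])/K[1,1]
    if c.get("fish"):
        r=np.hypot(x,y);d=np.array([x/r*np.sin(r),-y/r*np.sin(r),-np.cos(r)]) if r>1e-9 else np.array([0,0,-1.])
    else: d=np.array([x,-y,-1.])
    return np.array(c["eye"]),R@(d/np.linalg.norm(d))
def plane(c,u,v,z):
    e,d=ray(c,u,v);return e+d*(z-e[2])/d[2]
def par(n):
    c=dict(manip.camera_params(n));c["fish"]=n=="wrist";return c
def snap(n,f=None):
    c=par(n);im=manip.capture(n)
    if f: cv2.imwrite("pics/"+f,cv2.cvtColor(im,cv2.COLOR_RGB2BGR))
    return c,im
def blobs(im,lo,hi,n=3,amin=30):
    h=cv2.cvtColor(im,cv2.COLOR_RGB2HSV);m=cv2.inRange(h,np.array(lo),np.array(hi))
    cs=sorted(cv2.findContours(m,0,2)[0],key=cv2.contourArea)[::-1][:n]
    return [c for c in cs if cv2.contourArea(c)>=amin]
def st():
    s=manip.get_state();print("t",s["clock"],"pos",np.array(s["ee_pos"]),"F",np.array(s["contact_force"]),"op",s["opening"]);return s
E
python3 - <<'E'
from h import *
s=st();print(np.array(s["ee_rot"]),manip.tip_extent)
for n in("top","side","wrist"):
    c,im=snap(n,n+"0.png");print(n,{k:(np.array(v) if not isinstance(v,(str,bool)) else v) for k,v in c.items()})
E
```

```text
t 0.0 pos [0.2373 0.6049 0.4037] F [ 0.3296  0.9489 -0.8241] op 0.08529479182956946
[[ 0.9309 -0.0005  0.3652]
 [-0.3652 -0.0017  0.9309]
 [ 0.0001 -1.     -0.0018]] 0.1734
top {'mtx': array([[556.7353,   0.    , 323.2042],
       [  0.    , 556.7353, 241.9304],
       [  0.    ,   0.    ,   1.    ]]), 'eye': array([0.4187, 0.0293, 1.0891]), 'orientation': array([[ 0.0298,  0.9847, -0.1718],
       [-0.999 ,  0.0351,  0.0278],
       [ 0.0334,  0.1708,  0.9847]]), 'fish': False}
side {'mtx': array([[473.761 ,   0.    , 318.8856],
       [  0.    , 473.761 , 239.0438],
       [  0.    ,   0.    ,   1.    ]]), 'eye': array([ 0.2196, -0.5921,  0.8856]), 'orientation': array([[ 0.8439,  0.4063, -0.3504],
       [-0.5365,  0.6364, -0.5542],
       [-0.0021,  0.6557,  0.7551]]), 'fish': False}
wrist {'mtx': array([[371.6483,   0.    , 322.0363],
       [  0.    , 371.6483, 239.2499],
       [  0.    ,   0.    ,   1.    ]]), 'eye': array([0.1635, 0.6336, 0.3731]), 'orientation': array([[ 0.365 , -0.8848, -0.2896],
       [ 0.931 ,  0.3462,  0.1158],
       [-0.0022, -0.3119,  0.9501]]), 'fish': True}
```

View pics/top0.png

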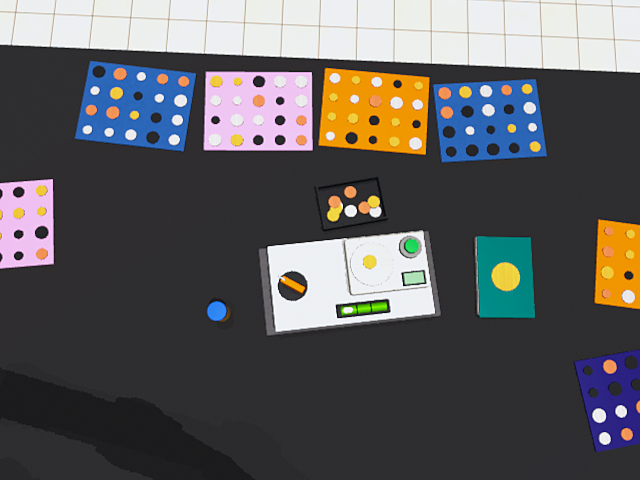

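View pics/side0.png

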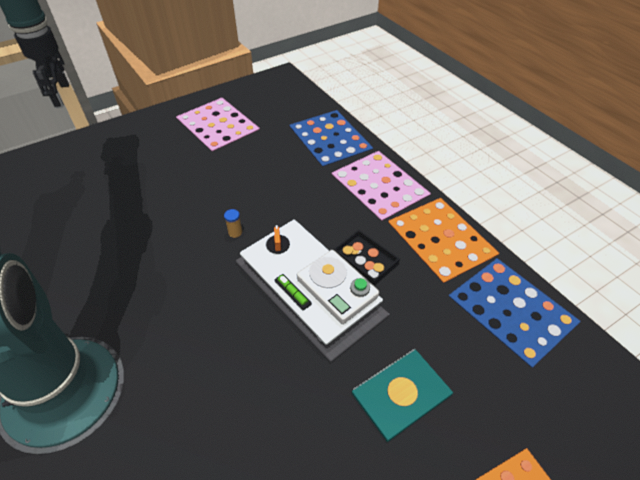

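The top view shows the knob at about (292,286), the green button at (411,246) and the vial at (362,308), with the bubble at its knob end. The tube is at (217,311), the tray at (351,203) and the album at (505,277). The side view agrees.

```bash
python3 - <<'E'
from h import *
P={}
for n in("top","side"):
    c=par(n);im=cv2.cvtColor(cv2.imread(f"pics/{n}0.png"),cv2.COLOR_BGR2RGB)
    print(n)
    for nm,lo,hi,z,k in(("green",(65,150,60),(82,255,255),.1,3),("vial",(40,150,60),(62,255,255),.069,3),("orange",(8,180,120),(18,255,255),.093,8)):
        for b in blobs(im,lo,hi,k,20):
            (u,v),wh,a=cv2.minAreaRect(b)
            print(nm,cv2.contourArea(b),(u,v),wh,a,plane(c,u,v,z))
E
```

```text
top
green 128.0 (410.9000244140625, 245.70001220703125) (12.969194412231445, 12.969194412231445) 26.56505012512207 [ 0.59   -0.1577  0.1   ]
vial 354.5 (363.3402099609375, 307.92559814453125) (9.124567031860352, 46.154136657714844) 83.36748504638672 [ 0.477  -0.0765  0.069 ]
orange 8148.5 (374.7244873046875, 110.94075012207031) (107.69172668457031, 78.26087951660156) 5.013113975524902 [ 0.8485 -0.0892  0.093 ]
orange 203.0 (628.0, 296.0) (16.0, 16.0) 90.0 [ 0.5124 -0.5565  0.093 ]
orange 109.5 (629.0, 254.0) (12.0, 12.0) 90.0 [ 0.59   -0.5634  0.093 ]
orange 84.0 (628.0, 275.0) (10.0, 10.0) 90.0 [ 0.5509 -0.559   0.093 ]
orange 62.5 (618.2122802734375, 263.6179504394531) (45.39189910888672, 87.48257446289062) 2.4895529747009277 [ 0.5714 -0.5421  0.093 ]
orange 21.0 (292.3188171386719, 283.9793395996094) (25.46593475341797, 7.246954917907715) 28.300758361816406 [0.5142 0.0542 0.093 ]
side
green 75.5 (360.0, 284.0) (9.899494171142578, 9.899494171142578) 45.0 [ 0.5897 -0.1623  0.1   ]
vial 184.5 (291.7500305175781, 289.7500305175781) (37.47665786743164, 7.071067810058594) 45.0 [ 0.4755 -0.0806  0.069 ]
orange 4533.5 (443.14434814453125, 237.32476806640625) (97.25532531738281, 59.88154602050781) 47.60256576538086 [ 0.8228 -0.1546  0.093 ]
orange 974.5 (513.0, 464.0) (30.0, 72.0) 90.0 [ 0.5933 -0.5682  0.093 ]
orange 74.5 (276.89996337890625, 238.79998779296875) (22.203153610229492, 5.798276424407959) 81.8698959350586 [0.5093 0.0403 0.093 ]
```

Call:
carry_out:
  targets:
    - [[38,0,-36],-0.5,-1]
    - [[76,0,-73],-1.0,-1]
    - [[114,0,-109],-1.5,-1]
    - [[152,0,-145],-2.0,-1]
    - [[190,0,-182],-2.5,-1]
    - [[228,0,-218],-3.0,-1]
    - [[266,0,-255],-3.5,-1]
    - [[304,0,-291],-4.0,-1]
  squeeze: 40

```text
clock: 1.15
ee_pos: [0.4145, 0.2214, 0.4047]
ee_rot: [[0.947, 0.0, -0.321], [0.321, 0.0, 0.947], [0.0, -1.0, 0.0]]
contact_force: [1.3, 0.7, 1.3]
opening: 0.0
```

```bash
cat >> h.py <<'E'
def shift(p):
    s=st();R=np.array(s["ee_rot"]);print("zang",np.degrees(np.arctan2(R[1,2],R[0,2])),"j",np.array(s["joint_positions"]),"ydown",R[:,1])
    print("shift mm",1000*R.T@(np.array(p)-np.array(s["ee_pos"])));return s
E
python3 -c "
from h import *
shift([.590,-.159,.36])"
```

```text
t 1.15 pos [0.4145 0.2214 0.4047] F [1.3027 0.6641 1.2911] op 4.69663328893678e-06
zang 108.7427443050259 j [-34.8036   9.2422   2.8873 116.423   -0.5716  54.3353  77.1222] ydown [ 0.0002  0.0001 -1.    ]
shift mm [  43.9511   44.7004 -416.656 ]
```

Call:
carry_out:
  targets:
    - [[5,0,-52],-0.5,-1]
    - [[11,0,-104],-1.0,-1]
    - [[16,0,-156],-1.5,-1]
    - [[22,0,-208],-2.0,-1]
    - [[27,10,-260],-2.5,-1]
    - [[33,20,-312],-3.0,-1]
    - [[38,35,-365],-3.5,-1]
    - [[44,45,-417],-4.0,-1]

```text
clock: 2.15
ee_pos: [0.589, -0.1595, 0.3588]
ee_rot: [[0.519, -0.001, -0.855], [0.855, 0.0, 0.519], [-0.0, -1.0, 0.001]]
contact_force: [0.9, -0.3, 0.2]
opening: -0.0003
```

```bash
python3 - <<'E'
from h import *
shift([.590,-.159,.30])
c,im=snap("wrist","w1.png")
for b in blobs(im,(60,120,50),(85,255,255),3,50):
    (u,v),wh,a=cv2.minAreaRect(b);print(cv2.contourArea(b),u,v,wh,plane(c,u,v,.1))
E
```

```text
t 2.15 pos [ 0.589  -0.1595  0.3588] F [ 0.8789 -0.3184  0.2271] op -0.00031540945916580813
zang 148.75491781660082 j [  3.3271  25.7771  11.3949 100.6594  -6.0895  54.2183 165.9428] ydown [-0.0009  0.0004 -1.    ]
shift mm [ 0.9392 58.7502 -0.6254]
1097.5 318.5 246.5 (39.0, 37.0) [ 0.5912 -0.1614  0.1   ]
```

View pics/w1.png

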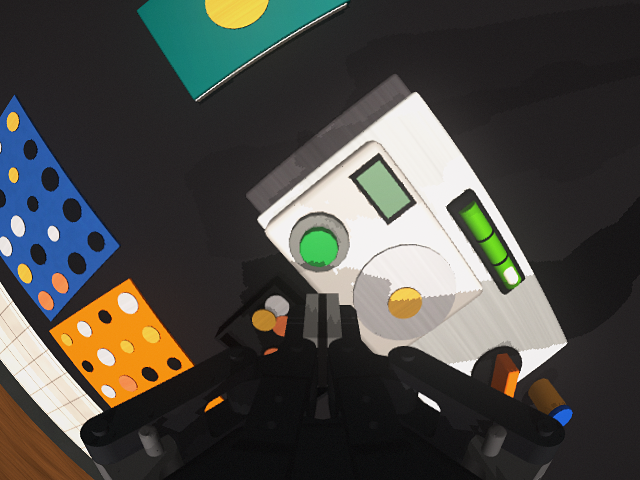

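Call:
carry_out:
  targets:
    - [[0,20,-1.5],1,-1]
    - [[0,45,-1.5],2,-1]
    - [[0,60,-1.5],2,-1]
    - [[0,76,-1.5],2,-1]
    - [[0,82,-1.5],2,-1]
    - [[0,86,-1.5],2,-1]
    - [[0,86,-1.5],2,-1]
    - [[0,86,-1.5],2,-1]

```text
clock: 3.2
ee_pos: [0.5902, -0.1589, 0.2743]
ee_rot: [[0.782, 0.001, -0.624], [0.624, -0.0, 0.782], [0.001, -1.0, -0.001]]
contact_force: [-0.2, 0.4, 0.1]
opening: 0.0003
```

```bash
python3 - <<'E'
from h import *
shift([.5905,-.160,.2665])
E
```

```text
t 3.2 pos [ 0.5902 -0.1589  0.2743] F [-0.2049  0.4224  0.0552] op 0.00033498339839228586
zang 128.5889926175127 j [  1.1268  32.3145  14.3823 103.742  -10.7909  45.2091 149.5828] ydown [ 0.0011 -0.0002 -1.    ]
shift mm [-0.3887  7.7576 -1.0325]
```

Call:
carry_out:
  targets:
    - [[0,2,-1],0,-1]
    - [[0,4,-1],0,-1]
    - [[0,5,-1],0,-1]
    - [[0,5,-1],0,-1]

```text
clock: 3.7
ee_pos: [0.5908, -0.1595, 0.2689]
ee_rot: [[0.782, 0.001, -0.624], [0.624, 0.0, 0.782], [0.001, -1.0, -0.0]]
contact_force: [-0.2, -0.2, 3.4]
opening: 0.0005
```

Call:
carry_out:
  targets:
    - [[0,1,0],0,-1]
    - [[0,2,0],0,-1]
    - [[0,3,0],0,-1]
    - [[0,3,0],0,-1]

```text
clock: 4.2
ee_pos: [0.5908, -0.1596, 0.2676]
ee_rot: [[0.782, 0.001, -0.624], [0.624, 0.001, 0.782], [0.001, -1.0, -0.0]]
contact_force: [-3.5, 2.9, 15.5]
opening: -0.0
```

Call:
carry_out:
  targets:
    - [[0,-8,0],0,-1]
    - [[0,-25,0],0,-1]
    - [[0,-55,0],0,-1]
    - [[10,-70,35],-0.3,-1]
    - [[25,-70,80],-0.8,1]
    - [[42,-70,125],-1.3,1]
    - [[58,-70,170],-1.8,1]
    - [[73,-70,214],-2.3,1]

```text
clock: 5.2
ee_pos: [0.5135, 0.0543, 0.3362]
ee_rot: [[0.474, 0.0, -0.881], [0.881, -0.0, 0.474], [-0.0, -1.0, -0.001]]
contact_force: [-0.1, -0.1, 0.4]
opening: 0.0724
```

```bash
python3 - <<'E'
from h import *
st();c,im=snap("wrist","w2.png")
for b in blobs(im,(5,150,80),(20,255,255),6,50):
    (u,v),wh,a=cv2.minAreaRect(b);p=cv2.boxPoints(((u,v),wh,a))
    print(cv2.contourArea(b),(u,v),wh,plane(c,u,v,.093)); print(p.round(),[plane(c,*q,.093)[:2] for q in p])
E
```

```text
t 5.2 pos [0.5135 0.0543 0.3362] F [-0.1437 -0.0935  0.3568] op 0.07238330739894855
5733.0 (3.456684112548828, 263.0928955078125) (155.09153747558594, 75.9360122680664) [ 0.754  -0.0631  0.093 ]
[[-67. 213.]
 [  0. 177.]
 [ 74. 314.]
 [  7. 349.]] [array([ 0.8252, -0.1557]), array([ 0.7037, -0.1173]), array([0.7103, 0.0063]), array([ 0.8337, -0.0015])]
2038.5 (21.5, 438.5) (43.0, 81.0) [0.9576 0.0968 0.093 ]
[[  0. 479.]
 [  0. 398.]
 [ 43. 398.]
 [ 43. 479.]] [array([1.1734, 0.1596]), array([0.9232, 0.0385]), array([0.8364, 0.0597]), array([1.0108, 0.1683])]
1381.0 (319.11468505859375, 249.210205078125) (80.0204086303711, 19.84449005126953) [0.5139 0.0493 0.093 ]
[[308. 210.]
 [328. 209.]
 [330. 289.]
 [311. 290.]] [array([0.508 , 0.0244]), array([0.4975, 0.0296]), array([0.5203, 0.0762]), array([0.5316, 0.0707])]
412.5 (116.00001525878906, 241.00003051757812) (25.45584487915039, 21.21320343017578) [ 0.6321 -0.02    0.093 ]
[[100. 240.]
 [115. 225.]
 [133. 243.]
 [118. 258.]] [array([ 0.6439, -0.0275]), array([ 0.6258, -0.0297]), array([ 0.6209, -0.0128]), array([ 0.6388, -0.0101])]
392.0 (88.23088073730469, 179.19688415527344) (28.90097427368164, 24.32365608215332) [ 0.626  -0.0657  0.093 ]
[[ 70. 184.]
 [ 80. 162.]
 [106. 174.]
 [ 96. 196.]] [array([ 0.642 , -0.0717]), array([ 0.625 , -0.0788]), array([ 0.6111, -0.0602]), array([ 0.6272, -0.0528])]
353.0 (87.0, 222.0) (24.0, 18.0) [ 0.6454 -0.0427  0.093 ]
[[ 78. 210.]
 [ 96. 210.]
 [ 96. 234.]
 [ 78. 234.]] [array([ 0.6471, -0.0535]), array([ 0.6331, -0.0454]), array([ 0.644 , -0.0321]), array([ 0.6585, -0.04  ])]
```

View pics/w2.png

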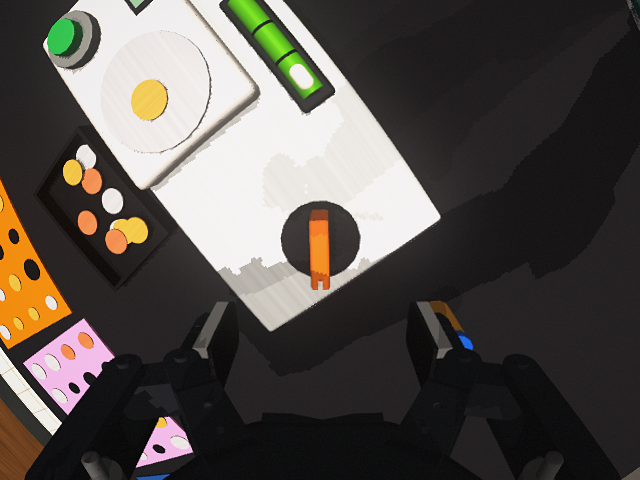

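The bar lies along the image's vertical at (319,250), centred between the open fingers and clear of the tube. The bubble is at the knob end of the vial, and the button is up.

Call:
carry_out:
  targets:
    - [[0,25,-2],-0.2,1]
    - [[0,60,-2],-0.2,1]
    - [[0,85,-2],-0.2,1]
    - [[0,96,-2],-0.2,1]
    - [[0,96,-2],-0.2,0]
    - [[0,96,-2],-0.2,-1]
    - [[0,96,-2],-0.2,-1]
    - [[0,96,-2],-0.2,-1]
  squeeze: 60

```text
clock: 6.25
ee_pos: [0.5157, 0.0525, 0.2403]
ee_rot: [[0.445, -0.001, -0.895], [0.895, 0.001, 0.445], [0.0, -1.0, 0.001]]
contact_force: [-16.6, 10.6, 9.3]
opening: 0.0125
```

Call:
carry_out:
  targets:
    - [[0,0,0],0,-1]
    - [[0,0,0],0,-1]
    - [[0,0,0],0,-1]
    - [[0,0,0],0,-1]

```text
clock: 6.75
ee_pos: [0.5153, 0.0529, 0.2402]
ee_rot: [[0.445, -0.002, -0.896], [0.896, 0.001, 0.445], [-0.0, -1.0, 0.002]]
contact_force: [-4.5, 1.9, 6.6]
opening: 0.0109
```

```bash
python3 - <<'E'
from h import *
shift([.515,.0535,.2325])
c,im=snap("wrist","w3.png")
E
```

```text
t 6.75 pos [0.5153 0.0529 0.2402] F [-4.4758  1.9483  6.6473] op 0.01089145749365037
zang 153.60201530321325 j [-14.3985  27.9573   5.9624 117.0638  -4.9492  35.3079 148.5214] ydown [-0.0019  0.0009 -1.    ]
shift mm [0.4557 7.7223 0.5264]
```

View pics/w3.png

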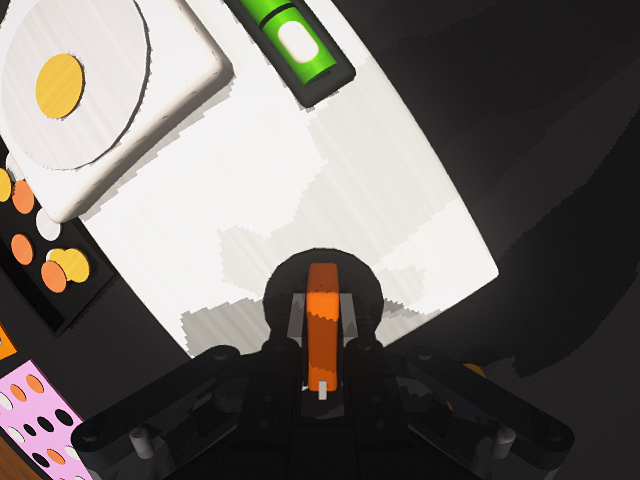

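The knob is gripped at about (322,330). The bubble is at (297,40), beyond the knob-side black line, and the far line is out of view. Next I press down.

Call:
carry_out:
  targets:
    - [[0,1,0],0,-1]
    - [[0,2,0],0,-1]
    - [[0,3,0],0,-1]
    - [[0,4,0],0,-1]
    - [[0,4,0],0,-1]

```text
clock: 7.42
ee_pos: [0.5153, 0.0532, 0.2365]
ee_rot: [[0.444, -0.002, -0.896], [0.896, 0.001, 0.444], [0.0, -1.0, 0.002]]
contact_force: [-4.9, 2.8, 8.6]
opening: 0.0108
```

Call:
carry_out:
  targets:
    - [[0,1,0],0,-1]
    - [[0,2,0],0,-1]
    - [[0,2,0],0,-1]
    - [[0,2,0],0,-1]

```text
clock: 7.92
ee_pos: [0.5153, 0.0532, 0.2347]
ee_rot: [[0.444, -0.002, -0.896], [0.896, 0.001, 0.444], [0.0, -1.0, 0.002]]
contact_force: [-6.0, 3.0, 11.4]
opening: 0.0107
```

Call:
carry_out:
  targets:
    - [[0,1,0],0,-1]
    - [[0,1,0],0,-1]
    - [[0,1,0],0,-1]

```text
clock: 8.3
ee_pos: [0.5153, 0.0534, 0.2337]
ee_rot: [[0.444, -0.002, -0.896], [0.896, 0.001, 0.444], [0.0, -1.0, 0.002]]
contact_force: [-5.9, 3.1, 10.8]
opening: 0.0108
```

```bash
python3 - <<'E'
from h import *
s=st();print(np.array(s["ft_torque"]))
c,im=snap("top","t1.png")
c2,im2=snap("side","s1.png")
a=cv2.resize(im[270:340,240:440],None,fx=4,fy=4,interpolation=2);b=cv2.resize(im2[255:325,200:400],None,fx=4,fy=4,interpolation=2)
cv2.imwrite("pics/c1.png",cv2.cvtColor(np.vstack([a,b]),cv2.COLOR_RGB2BGR))
E
```

```text
t 8.3 pos [0.5153 0.0534 0.2337] F [-5.8619  3.0834 10.8367] op 0.01084013997426348
[ 0.0947  1.3153 -0.0168]
```

View pics/c1.png

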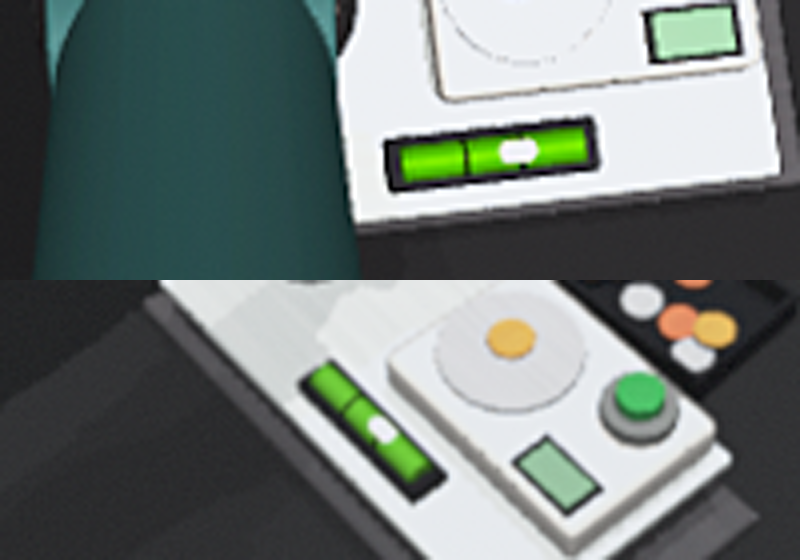

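Both views show the bubble around the far (button-side) line: (518,152) in the top half, (382,430) in the bottom half. The foot is close to seating and the display is now lit. I continue pressing to 13–16 N.

Call:
carry_out:
  targets:
    - [[0,1,0],0,-1]
    - [[0,2,0],0,-1]
    - [[0,2,0],0,-1]
    - [[0,2,0],0,-1]

```text
clock: 8.9
ee_pos: [0.5153, 0.0535, 0.2326]
ee_rot: [[0.444, -0.002, -0.896], [0.896, 0.002, 0.444], [0.001, -1.0, 0.002]]
contact_force: [-8.0, 3.8, 19.8]
opening: 0.0108
```

```bash
cat >> h.py <<'E'
def bub(names=("top","side")):
    for n in names:
        c,im=snap(n);h=cv2.cvtColor(im,cv2.COLOR_RGB2HSV)
        g=cv2.inRange(h,np.array((35,120,40)),np.array((63,255,255)))
        bs=cv2.findContours(cv2.morphologyEx(g,cv2.MORPH_CLOSE,np.ones((5,5))),0,2)[0]
        b=min((b for b in bs if cv2.contourArea(b)>60),key=lambda b:np.linalg.norm(plane(c,*cv2.minAreaRect(b)[0],.065)[:2]-[.476,-.078]))
        m=np.zeros_like(g);cv2.fillPoly(m,[cv2.convexHull(b)],255)
        ys,xs=np.nonzero(m);P=np.array([plane(c,x,y,.067)[:2] for x,y in zip(xs,ys)])
        (u,v),_,_=cv2.minAreaRect(b);mid=plane(c,u,v,.067)[:2];a=np.array([-np.sin(.139),np.cos(.139)])
        t=(P-mid)@a;w=(h[ys,xs,1]<90)&(h[ys,xs,2]>150)
        d=h[ys,xs,2]<70
        print(n,"mid",mid,"ends",1e3*t.min(),1e3*t.max(),"bubble mm",1e3*t[w].mean(),"span",1e3*t[w].min(),1e3*t[w].max(),w.sum(),"dark",np.sort(1e3*t[d]).round(0)[::3])
E
python3 -c "
from h import *
st();bub()"
```

```text
t 8.9 pos [0.5153 0.0535 0.2326] F [-7.9764  3.804  19.8471] op 0.010789946232008029
top mid [ 0.4767 -0.0759] ends -43.19821062817305 42.969141023378086 bubble mm -17.634033740761673 span -26.25046002576497 -9.34173426208863 52 dark [-43. -25. -20. -16. -12. -10.  -5.  -1.  10.  13.  14.  23.  28.  34.]
side mid [ 0.4765 -0.0819] ends -42.8389887081577 45.54903854258834 bubble mm -12.909595499546919 span -21.513095024208837 -3.0287910125917685 37 dark [-43. -42.  19.]
```

The foot is seated, since the force rose steeply to 19.8 N. The bubble is at roughly −15 to −17 mm, so about 60° clockwise is needed. I turn in parts, rising with the screw.

Call:
carry_out:
  targets:
    - [[0,-0.5,0.5],0,-1]
    - [[0,-0.8,1],0.5,-1]
    - [[0,-1.0,1],1.0,-1]
    - [[0,-1.2,1],1.5,-1]
    - [[0,-1.5,1],2.0,-1]
    - [[0,-1.7,1],2.5,-1]
    - [[0,-1.9,1],3.0,-1]
    - [[0,-1.9,1],3.0,-1]

```text
clock: 10.0
ee_pos: [0.5146, 0.0539, 0.234]
ee_rot: [[0.833, -0.001, -0.554], [0.554, 0.002, 0.833], [-0.0, -1.0, 0.002]]
contact_force: [-6.4, 2.2, 15.5]
opening: 0.0108
```

```bash
python3 -c "
from h import *
shift([.5153,.0535,.2326]);bub()"
```

```text
t 10.0 pos [0.5146 0.0539 0.234 ] F [-6.4365  2.1739 15.5401] op 0.010822269639916669
zang 123.62311652580938 j [-20.7335  28.8783  13.659  117.6784 -11.7371  34.7605 124.5963] ydown [-0.0014  0.0018 -1.    ]
shift mm [ 0.3668  1.4399 -0.6849]
top mid [ 0.4768 -0.076 ] ends -43.090863315999805 43.07648833555133 bubble mm -9.165725954752702 span -16.99568186669498 -0.10254746445704804 51 dark [-32. -23. -18. -14. -12. -10.  -5.  -1.  10.  12.  13.  14.  18.  28.
  34.]
side mid [ 0.4764 -0.081 ] ends -43.129685089935634 45.38109283014885 bubble mm -4.542275134552445 span -13.224384162677447 4.834870008639069 36 dark [-43. -42.  18.]
```

The top view is the consistent one: it puts the knob-side line at +13, while the side view puts it at +18, a 5 mm offset. That leaves −9.3 mm, or about 35° more.

Call:
carry_out:
  targets:
    - [[0,-0.2,0],0.5,-1]
    - [[0,-0.4,0],1.0,-1]
    - [[0,-0.7,0],1.5,-1]
    - [[0,-0.9,0],2.0,-1]
    - [[0,-1.1,0],2.5,-1]
    - [[0,-1.3,0],3.0,-1]
    - [[0,-1.5,0],3.5,-1]
    - [[0,-1.5,0],3.5,-1]

```text
clock: 11.1
ee_pos: [0.5145, 0.0543, 0.2355]
ee_rot: [[1.0, -0.002, 0.024], [-0.024, 0.003, 1.0], [-0.002, -1.0, 0.003]]
contact_force: [-7.4, 4.2, 15.9]
opening: 0.0108
```

Call:
carry_out:
  targets:
    - [[0,0,0],0,-1]
    - [[0,0,0],0,-1]

```text
clock: 11.35
ee_pos: [0.5145, 0.0543, 0.2355]
ee_rot: [[1.0, -0.002, 0.023], [-0.023, 0.003, 1.0], [-0.002, -1.0, 0.003]]
contact_force: [-6.1, 3.8, 15.4]
opening: 0.0107
```

```bash
python3 - <<'E'
from h import *
st();bub();c,im=snap("top");c2,im2=snap("side");c3,im3=snap("wrist","w4.png")
a=cv2.resize(im[290:325,310:410],None,fx=8,fy=8,interpolation=2);b=cv2.resize(im2[265:305,260:360],None,fx=8,fy=8,interpolation=2)
cv2.imwrite("pics/c2.png",cv2.cvtColor(np.vstack([a,b]),cv2.COLOR_RGB2BGR))
E
```

```text
t 11.35 pos [0.5145 0.0543 0.2355] F [-6.0974  3.8435 15.4399] op 0.010657738101657667
top mid [ 0.4768 -0.0761] ends -42.989334861496395 42.97118085022143 bubble mm -0.5879690071949699 span -9.132858495411977 7.518813370241436 51 dark [-32. -23. -18. -14. -13. -10.  -5.  -1.   8.  12.  13.  14.  18.  29.
  34.]
side mid [ 0.4762 -0.0802] ends -43.731564340426395 44.5435715795534 bubble mm 3.9088469917712194 span -4.703027600810732 12.786181453398761 38 dark [-44. -13.]
```

View pics/c2.png

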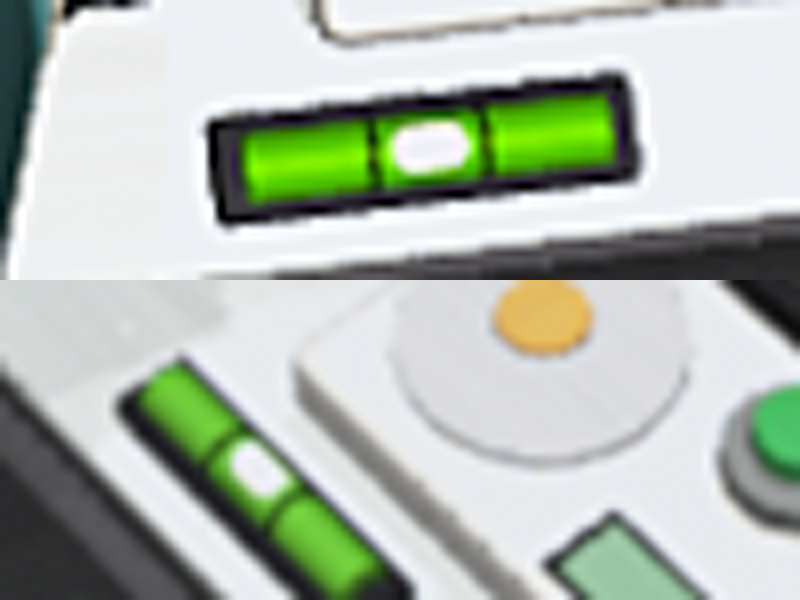

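View pics/w4.png

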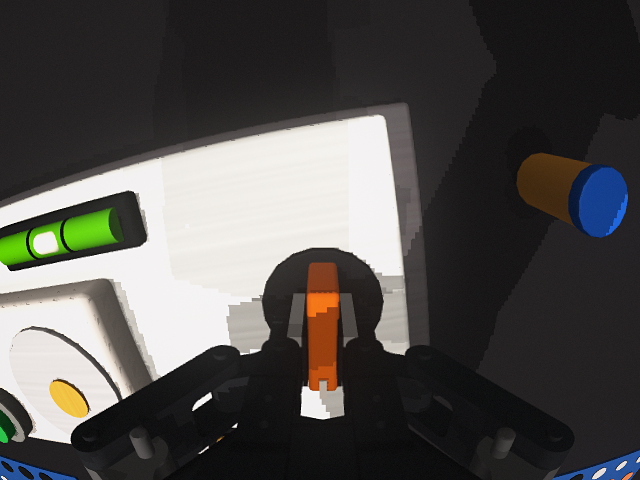

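The bubble is centred between the lines in all three views: top crop lines at 375 and 487 with the bubble at 431, and the wrist view agrees. The force of 15.5 N is near the upper edge, so I ease it slightly.

Call:
carry_out:
  targets:
    - [[0,-0.1,0],0,-1]
    - [[0,-0.2,0],0,-1]
    - [[0,-0.2,0],0,-1]
    - [[0,-0.2,0],0,-1]
    - [[0,-0.2,0],0,-1]

```text
clock: 12.22
ee_pos: [0.5145, 0.0543, 0.2355]
ee_rot: [[1.0, -0.002, 0.023], [-0.023, 0.003, 1.0], [-0.002, -1.0, 0.003]]
contact_force: [-7.2, 5.4, 14.6]
opening: 0.0111
```

```bash
python3 -c "
from h import *
f=[]
for i in range(3):
    bub(('top',));f.append(manip.get_state()['contact_force'][2])
print(f)"
```

```text
top mid [ 0.4768 -0.0761] ends -42.989334861496395 42.97118085022143 bubble mm -0.4170712174306295 span -7.75220509356525 7.518813370241436 50 dark [-32. -23. -18. -14. -13. -10.  -5.  -1.   8.  12.  13.  16.  25.  30.]
top mid [ 0.4768 -0.0761] ends -42.989334861496395 42.97118085022143 bubble mm -0.4170712174306295 span -7.75220509356525 7.518813370241436 50 dark [-32. -23. -18. -14. -13. -10.  -5.  -1.   8.  12.  13.  16.  25.  30.]
top mid [ 0.4768 -0.0761] ends -42.989334861496395 42.97118085022143 bubble mm -0.4170712174306295 span -7.75220509356525 7.518813370241436 50 dark [-32. -23. -18. -14. -13. -10.  -5.  -1.   8.  12.  13.  16.  25.  30.]
[np.float64(14.565763465114815), np.float64(14.877630081702536), np.float64(14.183298268172123)]
```

```bash
python3 -c "
from rig import manip
print(manip.finish_job())"
```

```text
the job is handed in; nothing more can be done
None
```

The balance is switched on, and the bubble sits centred between the two black lines. The job was handed in at about 12.4 s with the arm still gripping the knob and pressing the shelf on its foot.

- **Button:** I pressed it with the shut fingers until it met a hard stop: 3.4 N at nearly 5 mm down, then 15.5 N at the bottom. It was up again in the next picture, and the display looked lit afterwards.
- **Knob:** I gripped it at 60 N and pushed down until the force rose steeply. I then turned it about 65° clockwise in one grasp, rising with the screw.
- **Last checks:** The bubble measured −0.4 mm in the top view (limit 3.5 mm), and the push read 14.2 to 14.9 N. The force had briefly reached 19.8 N while seating the foot, so I eased it back.
- **One disagreement:** The side camera's computed bubble position read 4 to 5 mm off (+3.9 mm at the end). I put this down to how it found the vial's middle, because it also placed the knob-side line about 5 mm off. The bubble looks centred between the lines in the side and wrist pictures too.
- **Bystanders:** I never touched the album, coin tube or coin tray. I did not measure their positions again at the end.

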